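# Snap the work lamp into its sloping charger and switch it on

## Robot

A 6-joint arm with a two-finger parallel gripper is mounted at the origin on the work surface. World frame = base frame: x ahead of the robot, y to its left, z up, the work surface at z = 0. Lengths are in mm, angles in rad, forces in N, time in s.
With the tool pointing down it reaches from about 300 to 850 mm from the base axis. Payload 5.4 kg.
Tool frame: the origin (TCP) lies midway between the tips of the shut fingers; the grasp point (between the pads) lies 19 mm behind it (bot.grip_point_offset is the distance from the TCP to the grasp point, in mm); x points along the fingers, z is the direction in which the jaws open and shut, and the axes are right-handed (so a half turn about x gives the same grasp; the last joint's range is limited). The gripper opens to 85 mm and grips with 20 to 120 N. Pads are 22 mm wide; open, the fingers measure 114 mm over their backs; the gripper's body (76 mm by 85 mm) begins 54 mm behind the grasp point. The pads swing forward as they close: fully open they stand 13 mm farther back than shut.
Start: joints at [0.902, 0.158, 1.597, -0, 1.386, -0.21], TCP at [254.658, 515.515, 231.299] pointing down, gripper open.
Joint ranges: [-2.91, 2.91], [-0.94, 2.29], [0.18, 2.7], [-1.29, 4.43], [0.17, 2.64], [-3, 3]. Speed limits (rad/s): [2.57, 2.57, 3.14, 3.14, 3.14, 3.14].

## Interface

Orientations are given as [roll, pitch, yaw] about the fixed x, y, z axes, in that order (R = Rz(yaw) Ry(pitch) Rx(roll)).
In Python, from bench import bot gives the robot as it stands. The module is installed in compiled form; this text tells all that it offers.
- The arm moves only by the shell command python3 -m handwheel 'ROWS'. ROWS is JSON, a list that holds one entry, the list of rows, each a list of 7 numbers: the turn, a rotation vector about the tool's x, y, z in degrees, then the shift along the tool's x, y, z in m, then the gripper's target within -1 to 1 (fully open at 1, half-way at 0, shut at -1). In form: [[[ax, ay, az, tx, ty, tz, grip], ...]]. A call has 1 to 5 rows; each row shifts and turns the commanded pose from where the row before left it, along the tool's axes as they then stand; what a row does not reach is not made up. A row lasts 1/10 s, in which the tool goes at most 50 mm and 8.59 degrees, less where a joint would pass 70% of its speed; a pose out of reach is approached as far as the arm can. A call with a gripper value outside its range is refused whole. The fingers move at their own pace and stop on an object; the grip force is fixed at half the most. Time passes only in rows, so rows that do not move let the fingers close. It gives the time, the measured TCP pose, the force and the opening at its end, in the units of the state.
- bot.get_state(): the state, without advancing time (a new reading comes with each control period).
- bot.grab_frame(name): name is "scene" or "top"; returns the picture (480x640x3 uint8, blue, green, red); there is no depth.
- bot.get_calibration(name): a dict with "fx", "fy", "cx", "cy" (pixels), "xyz" and "attitude" of the camera in the world. Camera axes: x right, y up, looking along -z (the intrinsics and any distortion apply to the point x, -y, -z); pixel columns grow to the right and rows downward; lengths in mm; the calibration is good to about 2 mm. A picture is of the moment at which its call begins. get_calibration takes no time and is no camera call.
- bot.finish_job(): hands the job in, once; it reports no verdict.
Trained networks look in the newest picture that a camera, given by its name, has taken for a name from the list of things; names that differ only in an ending like _2 or _b are one class to them, and where a whole thing is asked for, a point or a joint stands for the part that bears it (a point fixed in the world has none). Each returns a list of dicts, best first, with "conf" (0 to 1); they miss things now and then, are a little off and sometimes report something else, mostly with a low value. They report only what shows in the picture. A call takes as long as a camera call. They do not tell look-alikes from the thing itself.
- bot.boxes_of(camera, query): "extent" ([left, top, right, bottom] as shares, 0 to 1, of the picture: columns of its width, rows of its height, round what is visible of it).
- bot.cut_out(camera, query): "pixels" (480x640 bool, what is visible of it) and "extent" ([left, top, right, bottom] as shares, 0 to 1, of the picture: columns of its width, rows of its height, round what is visible of it).
- bot.mark_of(camera, query): "at" ([column, row] as shares, 0 to 1, of the picture: columns of its width, rows of its height: a listed point, or the origin of a listed thing).
The state is a dict: "clock": time; "joint_positions": joint angles; "joint_velocities": joint speeds; "joint_efforts": joint torques, N m; "eef_pos": TCP position; "tcp_rot": TCP orientation; "force": force on the tool from outside, world axes, zero at the start; "moment": the same for the moment, N m; "width": finger opening in mm.
Only numpy, scipy, OpenCV 4.12 (cv2) and the standard library are available. Lean on these libraries where they do the work, as an engineer would, in place of code of your own. Each camera call takes 0.05 s, during which the arm holds its last target. There are 200 camera calls.

## Task

Put the stick work lamp lying on the bench back on its sloping charging rack: with the longer lamp-head end next to the switch, press the barrel squarely into both spring clips until it snaps fully home, stop pushing as soon as it is home, and let go. Then slide the charger's switch all the way up the slope. Leave the other things on the bench where they are.

Things in the scene. Friction and masses are not known exactly. Their poses are not given: they have to be found in the camera images.
- lamp: Loose stick work lamp, 150 to 310 g, 210 mm long, lying on its two square ends. Bare aluminium barrel: diameter 26, 150 mm long. Black rubber ends 32 x 32 mm in section: the lamp head 40 mm long (clear lens on its end), the tail 20 mm. Origin: under the barrel's middle, level with the ends' underside, 16 mm below the barrel's axis. +y along the barrel to the head, +z up as it lies.
- lamp_mid (a point): The middle of the lamp's barrel, on its axis (16 mm above the bench as it lies).
- lamp_head (a point): The middle of the lamp's longer square end (the head), on the lamp's axis, 95 mm from lamp_mid.
- cradle: Sloping grey panel of the charging rack (fixed), tilted 35 degrees, facing away from the robot; it carries two clips, a carry handle and a switch. Origin: on its surface midway between the clips, 45 mm above the bench. +x up the slope (towards the robot), +y along the rack to the switch's end (the robot's right), +z square out of the panel. Panel: x -55 to 95, y -120 to 210 mm.
- lamp_home (a point): Where lamp_mid is when the lamp is fully home: cradle x = 0, y = 0, 24 mm above the panel, the lamp's axis along cradle y, head to +y. The barrel then rests on the clips' saddles (11 mm high) and the square ends lie outside both clips, with 17 mm of play along y each way. Do not press on with more than 30 N there.
- clip_far (a point): Middle of the mouth of the spring clip farther from the switch, between its lips, at cradle y = -50 mm, 34 mm above the panel. The clip is 16 mm wide along y and opens along cradle +z: two sprung steel jaws, one up and one down the slope, rounded lips 19.5 mm apart, flared above them to about 50 mm apart 46 mm above the panel.
- clip_near (a point): The same for the clip nearer the switch, at cradle y = +50 mm. With both clips the barrel meets the jaws with its axis 44 to 46 mm above the panel; resistance peaks, at 8 to 15 N, near 40 mm, is gone below 34 mm, and the lamp is then drawn in to 24 mm, where it stops hard on the saddles.
- handle_mid (a point): The middle of the rack's black carry handle (fixed): a bar 14 x 14 mm in section and 225 mm long along cradle y, at cradle x = 62 mm, 45 to 59 mm above the panel, on a post at each end. It overhangs the upper side of the lamp's place: a gripper that points straight down there hits it, one tilted square to the panel passes.
- switch (a joint): Position of the slide switch in its track, m: 0 at the lower end, 0.040 fully up the slope (on). Stays where it is left; about 2.5 N to move.
- switch_top (a point): The middle of the top of the switch's grip: a grey plastic block 14 mm (up the slope) x 24 mm x 30 mm high, standing square out of the panel on a 10 mm high black track; its top is 40.5 mm above the panel, at cradle y = 165 mm, and at cradle x = -25 mm + joint value. Bare panel and track around it.
- glue: Bystander: jar of glue, 64 mm across, 110 mm high; origin under its centre.
- offcut: Bystander: pine offcut 45 x 260 x 20 mm lying flat, long along its y; origin under its centre.
- pack: Bystander: black cordless-tool battery pack 75 x 110 mm, 67 mm high; origin under its centre.
Things that resemble listed ones, but are neither listed nor needed, are in the scene too. Of the things like the lamp, leave any that is brown; of the rest the smaller one is meant.

How it is judged (in metres and radians):
On the way, in this order (a step that is already met when the one before it is completed fails the run):
1. the lamp is snapped fully home in both clips, head towards the switch, and let go (z of lamp_mid in the frame of cradle between 0.02 and 0.0265 m and x of lamp_mid in the frame of cradle between -0.004 and 0.004 m and y of lamp_mid in the frame of cradle between -0.02 and 0.02 m and angle between the y axis of lamp and the y axis of cradle, either way round below 0.05 rad and y of lamp_head in the frame of cradle above 0.05 m and contact force between the fingers and lamp below 0.3 N), for 0.2 s.
2. the switch is slid fully up the slope (value of joint switch above 0.035 m), for 0.2 s.
At the end, for the whole second after the job is handed in: The lamp rests in both clips, released and still: its middle 20 to 26.5 mm above the panel, within 4 mm of the clips' line and 20 mm of midway between them, parallel to the rack within 0.05 rad, head towards the switch; the switch is within 5 mm of the top of its 40 mm travel (all of step 1 and value of joint switch above 0.035 m and linear speed of lamp below 0.02 m/s); the robot touches nothing.
It fails at once if the lamp is pressed on the rack with more than 60 N (contact force between lamp and rack above 60 N).
It fails at once if the glue is moved more than 30 mm (distance of glue from where it was at the start of the episode above 0.03 m).
It fails at once if the offcut is moved more than 30 mm (distance of offcut from where it was at the start of the episode above 0.03 m).
It fails at once if the pack is moved more than 30 mm (distance of pack from where it was at the start of the episode above 0.03 m).
It also fails if it takes over 64 s, if anything falls off the work surface, if the arm or the gripper's body presses on something with over 40 N, if the wrist force passes 120 N, or if a joint passes its speed limit or range.

## Working session

There is one attempt and no reset: what is moved stays moved. The work goes in short steps, Python scripts to look and compute and a shell command to move; the robot and the scene stay as the last step left them, time stands still between calls to the robot, and variables do not carry over. Pictures are saved under pics/ and viewed, about 8 in all and at most 12, crops included, and the job is handed in when it is done.

```bash
mkdir -p pics; ls; cat > h.py <<'E'
import numpy as np, cv2
from scipy.spatial.transform import Rotation as R
from bench import bot
def cal(n):
    c=bot.get_calibration(n); return c
def rot(c):
    a=np.array(c["attitude"],float)
    return R.from_euler('xyz',a) if a.size==3 else (R.from_quat(a) if a.size==4 else R.from_matrix(a.reshape(3,3)))
def ray(n,uv):
    c=cal(n); d=np.array([(uv[0]-c["cx"])/c["fx"],-(uv[1]-c["cy"])/c["fy"],-1.])
    return np.array(c["xyz"],float),rot(c).apply(d)
def onz(n,uv,z):
    o,d=ray(n,uv); return o+d*(z-o[2])/d[2]
def proj(n,p):
    c=cal(n); q=rot(c).inv().apply(np.array(p,float)-np.array(c["xyz"]))
    return np.stack([c["cx"]+c["fx"]*q[...,0]/-q[...,2],c["cy"]-c["fy"]*q[...,1]/-q[...,2]],-1)
def tri(obs):
    A=np.zeros((3,3));b=np.zeros(3)
    for n,uv in obs:
        o,d=ray(n,uv);d=d/np.linalg.norm(d);M=np.eye(3)-np.outer(d,d);A+=M;b+=M@o
    p=np.linalg.solve(A,b); return p
E
python3 - <<'E'
from h import *
for n in("scene","top"):
    print(bot.get_calibration(n)); im=bot.grab_frame(n); cv2.imwrite(f"pics/{n}0.png",im)
    for q in("lamp","lamp_mid","lamp_head","lamp_home","clip_far","clip_near","handle_mid","switch_top","cradle","glue","offcut","pack"):
        print(n,q,[(round(m["conf"],2),np.round(np.array(m["at"])*[640,480],1).tolist()) for m in bot.mark_of(n,q)])
print(bot.get_state())
E
```

```text
pics
{'fx': 465.4042176001024, 'fy': 465.4042176001024, 'cx': 318.9866600656324, 'cy': 233.6173581503326, 'xyz': array([1157.65827921, -278.01005433, 1086.89485529]), 'attitude': array([0.65412713, 0.00553805, 1.00368827])}
scene lamp [(0.75, [361.1, 160.4]), (0.59, [357.2, 219.9]), (0.55, [437.8, 211.6])]
scene lamp_mid [(0.81, [361.0, 150.3]), (0.77, [358.7, 216.1]), (0.66, [441.2, 208.4]), (0.53, [387.3, 234.6])]
scene lamp_head [(0.98, [378.5, 131.9]), (0.74, [471.1, 211.2]), (0.59, [388.4, 231.6])]
scene lamp_home [(0.56, [280.1, 282.7])]
scene clip_far [(0.73, [298.6, 273.9]), (0.4, [276.6, 284.9])]
scene clip_near [(0.98, [262.1, 287.3]), (0.34, [276.1, 282.0])]
scene handle_mid [(0.8, [275.3, 259.3]), (0.19, [184.0, 264.5])]
scene switch_top []
scene cradle [(0.78, [275.0, 284.1]), (0.4, [242.0, 392.6])]
scene glue [(0.96, [371.9, 300.1]), (0.45, [359.7, 214.8])]
scene offcut [(0.59, [183.8, 264.0])]
scene pack [(0.75, [244.6, 392.2]), (0.67, [374.5, 297.6])]
{'fx': 548.337429106482, 'fy': 548.337429106482, 'cx': 314.3732061924362, 'cy': 241.28800018716868, 'xyz': array([ 357
[... 752 characters left out ...]
.9, 165.8])]
{'clock': 1.3, 'joint_positions': array([ 9.01866579e-01,  1.58411436e-01,  1.59699774e+00, -3.36163411e-05,
        1.38620745e+00, -2.10082110e-01]), 'joint_velocities': array([-1.47597656e-03, -2.80703489e-05, -7.22550228e-04,  9.59130534e-06,
       -9.80211661e-04,  9.84273276e-04]), 'joint_efforts': array([ 1.09933811e-03, -3.96012425e+01, -3.31693912e+01, -2.60923827e-05,
        6.64008858e-04, -1.79603711e-05]), 'eef_pos': array([254.68227766, 515.49822395, 231.29384908]), 'tcp_rot': array([-2.4083396 ,  1.57075551, -1.29638475]), 'force': array([-0.04585631,  0.05425405, -0.04403647]), 'moment': array([-0.03140002, -0.03637263, -0.02848467]), 'width': 85.6740044176836}
```

View pics/top0.png

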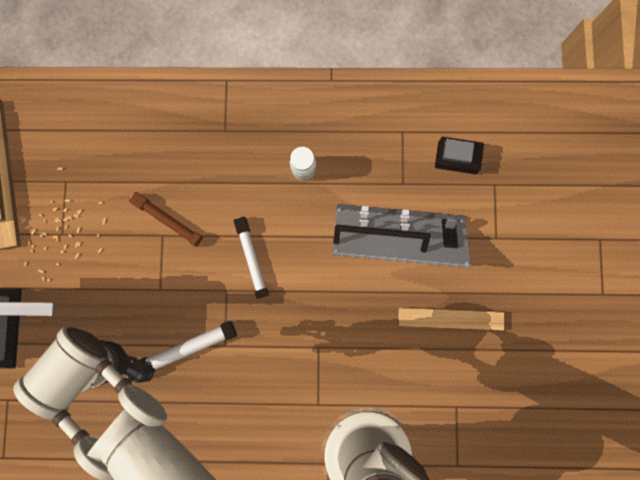

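View pics/scene0.png

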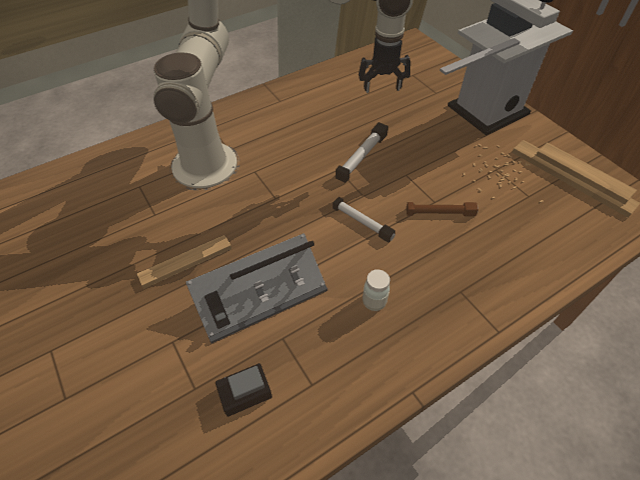

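```bash
cat >> h.py <<'E'
def cradle(X,Y,yaw):
    t=np.radians(35);c,s=np.cos(t),np.sin(t)
    M=np.array([[-c,0,s],[0,-1,0],[s,0,c]]).T
    M=np.array([[-c,0,s],[0,-1.,0],[s,0,c]]).T
    return R.from_euler('z',yaw)*R.from_matrix(M),np.array([X,Y,45.])
E
python3 - <<'E'
from h import *
from scipy.optimize import least_squares
obs=[]
P=dict(clip_far=(0,-50,34),clip_near=(0,50,34),handle_mid=(62,0,52),lamp_home=(0,0,24),switch_top=(-25,165,40.5))
T=dict(clip_far=(360.5,212.7),clip_near=(405.4,221),handle_mid=(378.4,232.3),lamp_home=(385.1,224.0),switch_top=(451.8,218.6))
S=dict(clip_far=(298.6,273.9),clip_near=(262.1,287.3),handle_mid=(275.3,259.3),lamp_home=(280.1,282.7))
corn=[(-55,-120,0),(-55,210,0),(95,210,0),(95,-120,0)]
CT=[(337,205),(466,215),(469,265),(333,254)]; CS=[(326,290),(211,341),(188,282),(304,237)]
for n,D,C in(("top",T,CT),("scene",S,CS)):
    for k in D: obs.append((n,P[k],D[k]))
    for p,q in zip(corn,C): obs.append((n,p,q))
def f(v):
    r,o=cradle(*v); return np.concatenate([proj(n,r.apply(p)+o)-q for n,p,q in obs])
s=least_squares(f,[450,0,0],loss='soft_l1'); print(s.x,np.round(s.fun.reshape(-1,2),1).tolist())
r,o=cradle(*s.x)
ims={}
for n in("top","scene"):
    im=cv2.imread(f"pics/{n}0.png"); k=4
    x0,y0,w,h=(325,190,150,85) if n=="top" else(180,225,150,120)
    cr=cv2.resize(im[y0:y0+h,x0:x0+w],None,fx=k,fy=k,interpolation=cv2.INTER_CUBIC)
    def d(pts,col):
        q=((proj(n,r.apply(np.array(pts,float))+o)-[x0,y0]+.5)*k).astype(int)
        cv2.polylines(cr,[q],True,col,1)
    d(corn,(0,255,0))
    for y in(-50,50): d([(-10,y-8,34),(10,y-8,34),(10,y+8,34),(-10,y+8,34)],(0,0,255))
    d([(55,-112,59),(69,-112,59),(69,112,59),(55,112,59)],(255,0,255))
    d([(-32,153,40.5),(-32,177,40.5),(-18,177,40.5),(-18,153,40.5)],(0,255,255))
    cv2.imwrite(f"pics/rack_{n}.png",cr)
    print(n)
    bot.grab_frame(n)
    for m in bot.cut_out(n,"lamp"):
        yx=np.argwhere(m["pixels"]); 
        if len(yx)<30: continue
        pt=np.array([onz(n,(v[1],v[0]),16)[:2] for v in yx]); c=pt.mean(0); u=np.linalg.svd(pt-c,full_matrices=False)[2]
        q=(pt-c)@u.T; print(round(m["conf"],2),c.round(),u[0].round(3),np.ptp(q,axis=0).round(),len(yx))
t=cv2.resize(cv2.imread("pics/top0.png")[195:385,100:280],None,fx=4,fy=4,interpolation=cv2.INTER_CUBIC)[:600]
cv2.imwrite("pics/lamps.png",cv2.resize(cv2.imread("pics/top0.png")[200:390,100:290],None,fx=3.1,fy=3.1,interpolation=cv2.INTER_CUBIC))
a,b=cv2.imread("pics/rack_top.png"),cv2.imread("pics/rack_scene.png")
b=cv2.resize(b,None,fx=.5,fy=.5); c=np.zeros((600,600,3),np.uint8); c[:340]=a; c[345:345+b.shape[0],:300]=b; cv2.imwrite("pics/rack.png",c)
E
```

```text
[558.57237073 -30.31238939  12.48424896] [[3.1, 3.4], [-0.9, -1.3], [6.5, -0.9], [-1.6, -3.3], [-0.3, -3.8], [-1.4, 2.7], [-1.2, 4.2], [1.7, -0.5], [-1.4, -2.3], [-0.6, 0.9], [0.2, 3.3], [-3.2, 0.5], [-0.5, -0.1], [0.5, -6.6], [-1.3, -4.1], [-1.7, -0.7], [1.0, -5.1]]
top
0.69 [261. 439.] [-0.409  0.912] [290.  42.] 1257
0.62 [580. 523.] [-0.547 -0.837] [219.  33.] 892Traceback (most recent call last):
  File "<stdin>", line 34, in <module>
  File "h.py", line 13, in onz
    o,d=ray(n,uv); return o+d*(z-o[2])/d[2]
        ~~~^^^^^^
  File "h.py", line 10, in ray
    c=cal(n); d=np.array([(uv[0]-c["cx"])/c["fx"],-(uv[1]-c["cy"])/c["fy"],-1.])
  File "h.py", line 5, in cal
    c=bot.get_calibration(n); return c
ValueError: time passes only in moves, steps and waits
```

```bash
sed -i 's/^def cal(n):/_C={}\ndef cal(n):/; s/    c=bot.get_calibration(n); return c/    if n not in _C: _C[n]=bot.get_calibration(n)\n    return _C[n]/' h.py
python3 - <<'E'
from h import *
r,o=cradle(558.6,-30.3,-.082)
corn=[(-55,-120,0),(-55,210,0),(95,210,0),(95,-120,0)]
for n in("top","scene"):
    im=cv2.imread(f"pics/{n}0.png"); k=4
    x0,y0,w,h=(325,190,150,85) if n=="top" else(180,225,150,120)
    cr=cv2.resize(im[y0:y0+h,x0:x0+w],None,fx=k,fy=k,interpolation=cv2.INTER_CUBIC)
    def d(pts,col):
        q=((proj(n,r.apply(np.array(pts,float))+o)-[x0,y0]+.5)*k).astype(int)
        cv2.polylines(cr,[q],True,col,1)
    d(corn,(0,255,0))
    for y in(-50,50): d([(-10,y-8,34),(10,y-8,34),(10,y+8,34),(-10,y+8,34)],(0,0,255))
    d([(55,-112,59),(69,-112,59),(69,112,59),(55,112,59)],(255,0,255))
    d([(-32,153,40.5),(-32,177,40.5),(-18,177,40.5),(-18,153,40.5)],(0,255,255))
    cv2.imwrite(f"pics/rack_{n}.png",cr)
    print(n)
    bot.grab_frame(n)
    for m in bot.cut_out(n,"lamp"):
        yx=np.argwhere(m["pixels"]); 
        if len(yx)<30: continue
        pt=np.array([onz(n,(v[1],v[0]),16)[:2] for v in yx]); c=pt.mean(0); u=np.linalg.svd(pt-c,full_matrices=False)[2]
        q=(pt-c)@u.T; print(round(m["conf"],2),c.round(),u[0].round(3),np.ptp(q,axis=0).round(),len(yx))
t=cv2.resize(cv2.imread("pics/top0.png")[190:340,180:330],None,fx=4,fy=4,interpolation=cv2.INTER_CUBIC)
cv2.imwrite("pics/lamps.png",t)
a,b=cv2.imread("pics/rack_top.png"),cv2.imread("pics/rack_scene.png")
cv2.imwrite("pics/rack.png",np.vstack([a,b[60:320]]))
E
```

```text
top
0.77 [582. 525.] [-0.548 -0.837] [218.  33.] 876
0.64 [489. 301.] [-0.952 -0.305] [213.  34.] 872
0.57 [261. 440.] [-0.403  0.915] [290.  44.] 1297
scene
0.68 [583. 522.] [0.54  0.842] [218.  52.] 691
0.59 [243. 469.] [ 0.414 -0.91 ] [315.  58.] 809
0.58 [489. 298.] [0.954 0.299] [223.  51.] 725
```

View pics/rack.png

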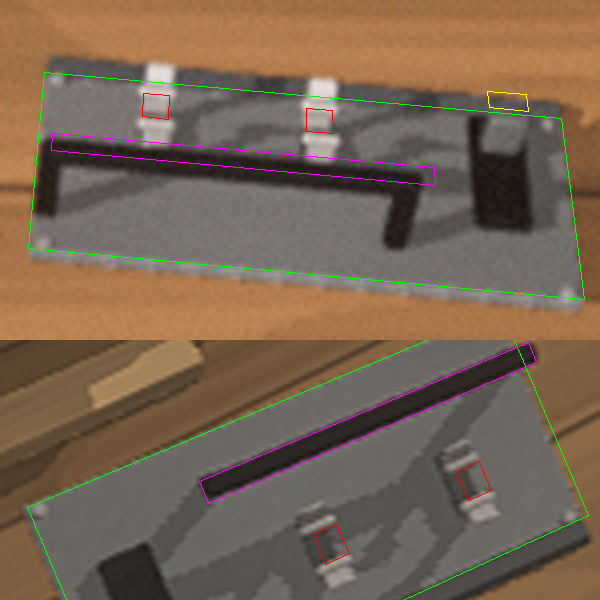

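View pics/lamps.png

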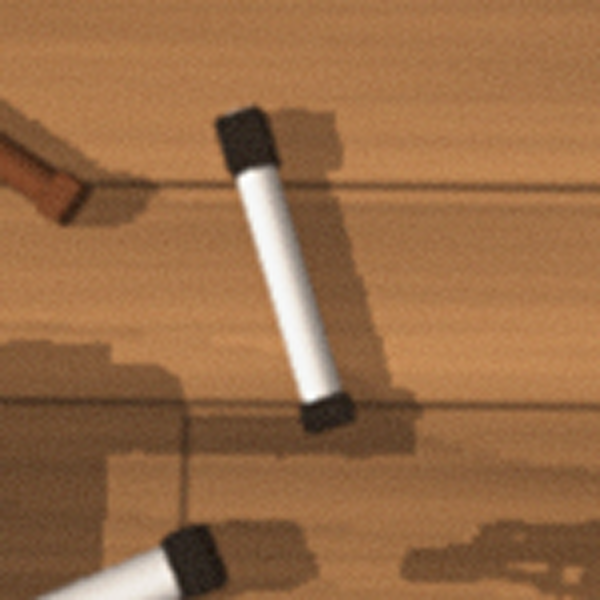

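```bash
cat >> h.py <<'E'
def tool():
    s=bot.get_state(); return np.array(s["eef_pos"]),R.from_euler('xyz',s["tcp_rot"]),s
def need(p,zdir,xdir):
    """tool-frame shift now (m), rotvec (deg) to reach TCP p with tool z along zdir (either sign), x along xdir"""
    t,Q,s=tool(); x=np.array(xdir,float);x/=np.linalg.norm(x); z=np.array(zdir,float); z-=x*(z@x); z/=np.linalg.norm(z)
    print("tcp",t.round(1),"j",np.round(s["joint_positions"],2),"F",np.round(s["force"],1),"w",round(s["width"],1),"t",round(s["clock"],2))
    print("shift",(Q.inv().apply(np.array(p)-t)/1000).round(4))
    for sg in(1,-1):
        T=R.from_matrix(np.array([x,np.cross(sg*z,x),sg*z]).T)
        print("turn",np.degrees((Q.inv()*T).as_rotvec()).round(2),"shift after",(T.inv().apply(np.array(p)-t)/1000).round(4))
E
python3 - <<'E'
from h import *
t,Q,s=tool(); print(Q.as_matrix().round(3))
need([479.5,297,130],[-.302,.953,0],[0,0,-1])
E
```

```text
[[-0.    -0.897  0.443]
 [-0.     0.443  0.897]
 [-1.     0.    -0.   ]]
tcp [254.6 515.5 231.3] j [ 0.9   0.16  1.6  -0.    1.39 -0.21] F [-0.3  1.4 -0.4] w 85.3 t 1.6
shift [ 0.1013 -0.2984 -0.0963]
turn [-43.87  -0.    -0.  ] shift after [ 0.1013 -0.1483 -0.2762]
turn [136.13  -0.     0.  ] shift after [0.1013 0.1483 0.2762]
```

```bash
python3 -m handwheel '[[[-8.5,0,0,0,0,0,1],[-8.5,0,0,0,0,0,1],[-8.5,0,0,0,0,0,1],[-8.5,0,0,0,0,0,1],[-8.5,0,0,0,0,0,1]]]'
python3 -m handwheel '[[[-1.37,0,0,0,0,0,1],[0,0,0,0.01,-0.018,-0.034,1],[0,0,0,0.01,-0.018,-0.034,1],[0,0,0,0.01,-0.018,-0.034,1],[0,0,0,0.01,-0.018,-0.034,1]]]'
python3 -m handwheel '[[[0,0,0,0.01,-0.018,-0.034,1],[0,0,0,0.01,-0.018,-0.034,1],[0,0,0,0.01,-0.02,-0.036,1],[0,0,0,0.01,-0.02,-0.036,1],[0,0,0,0,0,0,1]]]'
python3 - <<'E'
from h import *
ims=[]
for n in("top","scene"):
    im=bot.grab_frame(n); cv2.imwrite(f"pics/{n}1.png",im)
    for q in("lamp_mid","lamp_head","lamp"):
      for m in bot.mark_of(n,q): print(n,q,round(m["conf"],2),onz(n,np.array(m["at"])*[640,480],0 if q=="lamp" else 16)[:2].round(1))
need([479.5,297,60],[-.302,.953,0],[0,0,-1])
E
```

```text
clock: 2.1
eef_pos: [254.6, 515.5, 231.3]
tcp_rot: [-0.647, 1.571, 1.213]
force: [0.3, -0.2, 0.0]
width: 85.7
clock: 2.6
eef_pos: [365.2, 406.6, 191.1]
tcp_rot: [-1.272, 1.57, 0.603]
force: [0.0, 0.2, -0.8]
width: 85.4
clock: 3.1
eef_pos: [481.5, 293.5, 150.0]
tcp_rot: [2.469, 1.569, -1.945]
force: [0.2, 0.3, 0.3]
width: 85.6
top lamp_mid 0.94 [577.3 509.5]
top lamp_mid 0.46 [479.8 300.7]
top lamp_head 0.82 [204.8 573.8]
top lamp_head 0.7 [632.2 597.2]
top lamp 0.94 [585.9 514.4]
top lamp 0.7 [256.8 456.5]
top lamp 0.5 [487.8 297.2]
scene lamp_mid 0.78 [585.7 517.8]
scene lamp_mid 0.6 [474.  297.4]
scene lamp_mid 0.59 [234.  455.8]
scene lamp_head 0.98 [628.4 595. ]
scene lamp_head 0.7 [565.8 329.4]
scene lamp 0.68 [476.4 293. ]
scene lamp 0.62 [569.7 507.8]
tcp [478.6 298.  151.7] j [ 0.34  0.2   1.71  0.    1.23 -1.54] F [-0.2  1.   0.2] w 85.2 t 3.5
shift [ 0.0917 -0.0005 -0.0013]
turn [0.07 0.01 0.03] shift after [ 0.0917 -0.0006 -0.0013]
turn [-1.7993e+02 -5.0000e-02  1.0000e-02] shift after [0.0917 0.0006 0.0013]
```

```bash
python3 -m handwheel '[[[0,0,0,0.03,0,-0.001,1],[0,0,0,0.03,0,0,1],[0,0,0,0.03,0,0,1],[0,0,0,0.03,0,0,1],[0,0,0,0.02,0,0,1]]]'
python3 -m handwheel '[[[0,0,0,0.009,0,0,1],[0,0,0,0,0,0,0.3],[0,0,0,0,0,0,-1],[0,0,0,0,0,0,-1],[0,0,0,0,0,0,-1]]]'
python3 -m handwheel '[[[0,0,0,0,0,0,-1],[0,0,0,0,0,0,-1],[0,0,0,0,0,0,-1],[0,0,0,0,0,0,-1],[0,0,0,0,0,0,-1]]]'
python3 - <<'E'
from h import *
need([479.5,297,60],[-.302,.953,0],[0,0,-1])
E
```

```text
clock: 4.0
eef_pos: [477.8, 296.3, 9.2]
tcp_rot: [1.603, 1.568, -2.801]
force: [-0.5, -0.2, 0.3]
width: 85.3
clock: 4.5
eef_pos: [480.4, 296.6, 3.6]
tcp_rot: [-1.537, 1.568, 0.341]
force: [0.1, 0.6, -0.4]
width: 27.9
clock: 5.0
eef_pos: [480.6, 296.5, 3.8]
tcp_rot: [-1.607, 1.568, 0.271]
force: [-1.0, -0.3, 6.0]
width: 24.2
tcp [480.6 296.5   3.8] j [ 0.34  0.42  1.77 -0.    0.95 -1.54] F [-1.  -0.3  6. ] w 24.2 t 5.0
shift [-0.0562  0.0007  0.0008]
turn [ 0.01 -0.01  0.14] shift after [-0.0562  0.0009  0.0008]
turn [-1.7999e+02 -2.2000e-01 -1.0000e-02] shift after [-0.0562 -0.0009 -0.0008]
```

```bash
python3 -m handwheel '[[[0,0,0,-0.03,0,0,-1],[0,0,0,-0.05,0,0,-1],[0,0,0,-0.05,0,0,-1],[0,0,0,-0.05,0,0,-1],[0,0,0,-0.04,0,0,-1]]]'
python3 -m handwheel '[[[8.5,0,0,0,0,0,-1],[8.5,0,0,0,0,0,-1],[8.5,0,0,0,0,0,-1],[8.5,0,0,0,0,0,-1],[8.5,0,0,0,0,0,-1]]]'
python3 -m handwheel '[[[8.5,0,0,0,0,0,-1],[8.5,0,0,0,0,0,-1],[8.5,0,0,0,0,0,-1],[8.5,0,0,0,0,0,-1],[8.5,0,0,0,0,0,-1]]]'
python3 -m handwheel '[[[8.5,0,0,0,0,0,-1],[8.5,0,0,0,0,0,-1],[8.5,0,0,0,0,0,-1],[1.8,0,0,0,0,0,-1],[0,0,0,0,0,0,-1]]]'
python3 - <<'E'
from h import *
r,o=cradle(558.6,-30.3,-.082)
x,y,z=r.as_matrix().T
need(o+z*(24+100),-x,-z)
for n in("top","scene"):
    im=bot.grab_frame(n); cv2.imwrite(f"pics/{n}2.png",im)
    for m in bot.cut_out(n,"lamp"):
        yx=np.argwhere(m["pixels"])
        if len(yx)<30: continue
        pt=np.array([onz(n,(v[1],v[0]),238)[:2] for v in yx]); c=pt.mean(0); u=np.linalg.svd(pt-c,full_matrices=False)[2]
        q=(pt-c)@u.T; print(n,round(m["conf"],2),c.round(),u[0].round(3),np.ptp(q,axis=0).round(),len(yx))
E
```

```text
clock: 5.5
eef_pos: [479.6, 296.3, 225.5]
tcp_rot: [-1.508, 1.568, 0.37]
force: [1.6, 0.5, -1.9]
width: 24.0
clock: 6.0
eef_pos: [478.9, 296.0, 221.8]
tcp_rot: [2.266, 1.57, -2.887]
force: [-0.1, -1.1, -1.7]
width: 24.1
clock: 6.5
eef_pos: [478.9, 296.0, 221.8]
tcp_rot: [3.047, 1.57, -2.848]
force: [-0.4, 0.4, -3.2]
width: 24.2
clock: 7.0
eef_pos: [479.0, 296.0, 221.9]
tcp_rot: [-2.783, 1.57, -2.866]
force: [0.2, -0.4, -1.6]
width: 24.0
tcp [479.  296.  221.9] j [0.34 0.14 1.64 0.   1.37 0.42] F [ 0.2 -0.4 -1.6] w 24.0 t 7.0
shift [ 0.0752 -0.3186  0.1773]
turn [-2.000e-02  3.495e+01  1.000e-02] shift after [-0.0399 -0.3187  0.1883]
turn [ 1.7167e+02  2.0000e-02 -5.4050e+01] shift after [-0.0399  0.3187 -0.1883]
top 0.98 [247. 452.] [-0.409  0.913] [171.  37.] 1212
top 0.97 [570. 496.] [-0.55  -0.835] [96. 28.] 462
top 0.94 [472. 220.] [0.041 0.999] [75. 35.] 492
scene 0.85 [480. 271.] [-0.071 -0.997] [224.  54.] 710
scene 0.7 [446. 277.] [ 0.285 -0.959] [211.  49.] 178
scene 0.55 [702. 357.] [0.54  0.841] [174.  41.] 713
```

```bash
python3 -m handwheel '[[[0,0,0,0,-0.036,0.02,-1],[0,0,0,0,-0.036,0.02,-1],[0,0,0,0,-0.036,0.02,-1],[0,0,0,0,-0.036,0.02,-1],[0,0,0,0,-0.036,0.02,-1]]]'
python3 -m handwheel '[[[0,0,0,0,-0.036,0.02,-1],[0,0,0,0,-0.036,0.02,-1],[0,0,0,0,-0.036,0.02,-1],[0,0,0,0,-0.03,0.017,-1],[0,0,0,0,0,0,-1]]]'
python3 -m handwheel '[[[0,7,0,0,0,0,-1],[0,7,0,0,0,0,-1],[0,7,0,0,0,0,-1],[0,7,0,0,0,0,-1],[0,6.95,0,0,0,0,-1]]]'
python3 -m handwheel '[[[0,0,0,0,0,0,-1]]]'
cat > est.py <<'E'
from h import *
r,o=cradle(558.6,-30.3,-.082)
x,y,z=r.as_matrix().T
import sys
need(o+z*float(sys.argv[1]),-x,-z)
t,Q,s=tool(); print("tcp in cradle",r.inv().apply(t-o).round(1),"F cradle",r.inv().apply(s["force"]).round(1), "M",np.round(s["moment"],2))
E
python3 est.py 60
python3 - <<'E'
from h import *
for n in("top","scene"):
    im=bot.grab_frame(n); cv2.imwrite(f"pics/{n}3.png",im)
a=cv2.imread("pics/scene3.png")[130:350,170:400]; b=cv2.imread("pics/top3.png")[150:290,310:490]
a=cv2.resize(a,(400,383),interpolation=cv2.INTER_CUBIC); b=cv2.resize(b,(400,311)); 
c=np.zeros((383,800,3),np.uint8); c[:,:400]=a; c[:311,400:]=b; cv2.imwrite("pics/c3.png",c)
E
```

```text
clock: 7.7
eef_pos: [564.7, 107.0, 222.4]
tcp_rot: [0.509, 1.571, 0.427]
force: [0.1, 1.0, -2.7]
width: 23.9
clock: 8.2
eef_pos: [630.8, -39.8, 222.0]
tcp_rot: [-1.15, 1.569, -1.237]
force: [0.3, 0.9, -2.3]
width: 24.2
clock: 8.7
eef_pos: [630.0, -34.7, 222.9]
tcp_rot: [3.141, 0.958, 3.06]
force: [-0.1, -0.4, -2.6]
width: 23.8
clock: 8.8
eef_pos: [629.5, -34.7, 215.2]
tcp_rot: [3.139, 0.951, 3.058]
force: [0.3, -0.6, -4.1]
width: 24.3
tcp [629.5 -34.7 215.2] j [-0.21  0.83  0.82 -0.08  2.1  -0.15] F [ 0.3 -0.6 -4.1] w 24.3 t 8.8
shift [ 0.1198 -0.0016  0.0405]
turn [ 0.08 -0.51 -0.06] shift after [ 0.1202 -0.0014  0.0395]
turn [-1.7992e+02  9.0000e-02 -7.9000e-01] shift after [ 0.1202  0.0014 -0.0395]
tcp in cradle [ 39.5  -1.4 180.2] F cradle [-2.6  0.6 -3.2] M [-0.07 -0.49 -0.01]
```

View pics/c3.png

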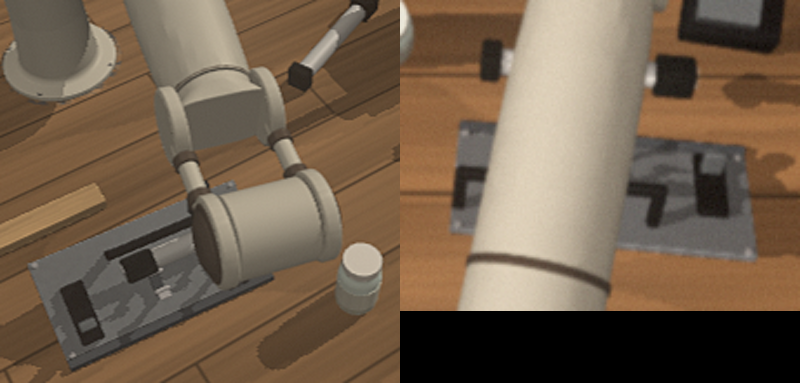

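```bash
python3 -m handwheel '[[[0,-0.5,0,0,0,0,-1],[0,0,0,0,-0.001,0.02,-1],[0,0,0,0,0,0.02,-1],[0,0,0,0.03,0,0,-1],[0,0,0,0.03,0,0,-1]]]'
python3 -m handwheel '[[[0,0,0,0.02,0,0,-1],[0,0,0,0.015,0,0,-1],[0,0,0,0,0,0,-1],[0,0,0,0,0,0,-1]]]'
python3 est.py 60
python3 - <<'E'
from h import *
r,o=cradle(558.6,-30.3,-.082)
p=onz("top",(394.9,180.6),225); print("lamp whole mid in cradle",r.inv().apply(p-o).round(1))
for n in("top","scene"):
    im=bot.grab_frame(n); cv2.imwrite(f"pics/{n}4.png",im)
a=cv2.resize(cv2.imread("pics/scene4.png")[210:350,180:340],(457,400),interpolation=cv2.INTER_CUBIC); b=cv2.resize(cv2.imread("pics/top4.png")[150:290,320:440],(343,400),interpolation=cv2.INTER_CUBIC)
cv2.imwrite("pics/c4.png",np.hstack([a,b]))
E
```

```text
clock: 9.4
eef_pos: [629.6, -36.4, 152.0]
tcp_rot: [-3.14, 0.977, 3.06]
force: [0.2, -0.8, -2.1]
width: 24.0
clock: 9.8
eef_pos: [609.5, -34.6, 124.0]
tcp_rot: [-3.141, 0.974, 3.06]
force: [0.8, -0.4, -2.0]
width: 23.9
tcp [609.5 -34.6 124. ] j [-0.22  0.83  1.01 -0.08  1.9  -0.14] F [ 0.8 -0.4 -2. ] w 23.9 t 9.8
shift [0.0341 0.0002 0.003 ]
turn [-0.03  0.8   0.01] shift after [0.034  0.0002 0.0035]
turn [ 1.7997e+02  2.0000e-02 -1.2600e+00] shift after [ 0.034  -0.0002 -0.0035]
tcp in cradle [ 3.5  0.2 94. ] F cradle [-1.8  0.4 -1.1] M [-0.02 -0.45  0.03]
lamp whole mid in cradle [ 39.9   3.3 191.8]
```

View pics/c4.png

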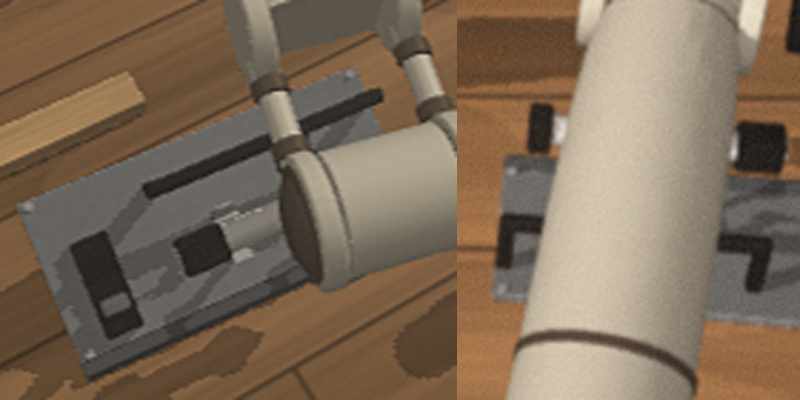

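```bash
python3 -m handwheel '[[[0,0.8,0,0,0,0,-1],[0,0,0,0.01,-0.004,0.0035,-1],[0,0,0,0.02,0,0,-1],[0,0,0,0.02,0,0,-1],[0,0,0,0,0,0,-1]]]'
python3 -m handwheel '[[[0,0,0,0,0,0,-1],[0,0,0,0,0,0,-1]]]'
python3 est.py 12
```

```text
clock: 10.4
eef_pos: [579.8, -36.1, 75.3]
tcp_rot: [3.14, 0.949, 3.058]
force: [-0.9, 0.4, -3.2]
width: 23.9
clock: 10.6
eef_pos: [583.8, -36.8, 79.4]
tcp_rot: [-3.141, 0.958, 3.06]
force: [0.7, -0.1, -2.4]
width: 24.3
tcp [583.8 -36.8  79.4] j [-0.23  0.83  1.11 -0.08  1.81 -0.14] F [ 0.7 -0.1 -2.4] w 24.3 t 10.6
shift [ 0.0309  0.0044 -0.0012]
turn [-0.03 -0.12  0.01] shift after [ 0.0309  0.0044 -0.0013]
turn [1.7997e+02 1.0000e-02 1.9000e-01] shift after [ 0.0309 -0.0044  0.0013]
tcp in cradle [-1.3  4.4 42.9] F cradle [-1.9  0.1 -1.6] M [-0.05 -0.46  0.03]
```

```bash
python3 -m handwheel '[[[0,0,0,0.003,0,-0.001,-1],[0,0,0,0.003,0,0,-1],[0,0,0,0.003,0,0,-1],[0,0,0,0,0,0,-1]]]' >/dev/null; python3 est.py 12 | tail -1
python3 -m handwheel '[[[0,0,0,0.002,0,0,-1],[0,0,0,0.001,0,0,-1],[0,0,0,0,0,0,-1],[0,0,0,0,0,0,-1]]]'>/dev/null; python3 est.py 12|tail -1
python3 -m handwheel '[[[0,0,0,0.002,0,0,-1],[0,0,0,0.001,0,0,-1],[0,0,0,0,0,0,-1],[0,0,0,0,0,0,-1]]]'>/dev/null; python3 est.py 12|tail -1
```

```text
tcp in cradle [ 0.3  4.2 32.2] F cradle [-1.7 -0.3 -0.9] M [-0.01 -0.52  0.  ]
tcp in cradle [-0.   4.3 31.3] F cradle [-1.4 -0.7  6.8] M [ 0.01 -0.32 -0.15]
tcp in cradle [-0.3  4.4 29.1] F cradle [ 0.1 -0.   9.3] M [ 0.01 -0.5  -0.05]
```

```bash
for i in 1; do :; done; python3 -m handwheel '[[[0,0,0,0.002,0,0,-1],[0,0,0,0.001,0,0,-1],[0,0,0,0,0,0,-1],[0,0,0,0,0,0,-1]]]'>/dev/null; python3 est.py 12|tail -1
python3 -m handwheel '[[[0,0,0,0.002,0,0,-1],[0,0,0,0.001,0,0,-1],[0,0,0,0,0,0,-1],[0,0,0,0,0,0,-1]]]'>/dev/null; python3 est.py 12|tail -1
python3 -m handwheel '[[[0,0,0,0.002,0,0,-1],[0,0,0,0.001,0,0,-1],[0,0,0,0,0,0,-1],[0,0,0,0,0,0,-1]]]'>/dev/null; python3 est.py 12|tail -1
```

```text
tcp in cradle [-0.   4.4 24.5] F cradle [-1.3  1.   5.7] M [-0.13 -0.51 -0.01]
tcp in cradle [ 0.5  4.  18.7] F cradle [-2.5  0.9 -2.5] M [-0.13 -0.6   0.02]
tcp in cradle [ 0.4  4.  16.4] F cradle [-2.9  0.7 -5.1] M [-0.07 -0.63 -0.07]
```

```bash
python3 -m handwheel '[[[0,0,0,0.001,0,0,-1],[0,0,0,0.001,0,0,-1],[0,0,0,0,0,0,-1],[0,0,0,0,0,0,-1]]]'>/dev/null; python3 est.py 12|tail -1
python3 -m handwheel '[[[0,0,0,0.001,0,0,-1],[0,0,0,0,0,0,-1],[0,0,0,0,0,0,-1]]]'>/dev/null; python3 est.py 12|tail -1
python3 -m handwheel '[[[0,0,0,0.001,0,0,-1],[0,0,0,0,0,0,-1],[0,0,0,0,0,0,-1]]]'>/dev/null; python3 est.py 12|tail -1
```

```text
tcp in cradle [ 0.3  4.1 15.4] F cradle [-2.  -0.2 -3.9] M [-0.06 -0.6  -0.11]
tcp in cradle [ 0.3  4.1 14.2] F cradle [-1.9 -0.3 -4.8] M [-0.04 -0.61 -0.04]
tcp in cradle [ 0.3  4.2 13.1] F cradle [-2.2  0.8 -5.4] M [-0.08 -0.56 -0.07]
```

```bash
python3 -m handwheel '[[[0,0,0,0.001,0,0,-1],[0,0,0,0,0,0,-1],[0,0,0,0,0,0,-1]]]'>/dev/null; python3 est.py 12|tail -1
python3 -m handwheel '[[[0,0,0,0.001,0,0,-1],[0,0,0,0,0,0,-1],[0,0,0,0,0,0,-1]]]'>/dev/null; python3 est.py 12|tail -1
python3 - <<'E'
from h import *
for n in("top","scene"):
    im=bot.grab_frame(n); cv2.imwrite(f"pics/{n}5.png",im)
E
```

```text
tcp in cradle [ 0.3  4.2 12.3] F cradle [-1.9 -0.5 -5.2] M [-0.13 -0.58 -0.04]
tcp in cradle [ 0.2  4.2 11.8] F cradle [-1.6 -0.7 -2.4] M [-0.12 -0.58 -0.13]
```

```bash
python3 -m handwheel '[[[0,0,0,0.0005,0,0,-1],[0,0,0,0,0,0,-1],[0,0,0,0,0,0,-1]]]'>/dev/null; python3 est.py 12|tail -1
python3 -m handwheel '[[[0,0,0,0.0005,0,0,-1],[0,0,0,0,0,0,-1],[0,0,0,0,0,0,-1]]]'>/dev/null; python3 est.py 12|tail -1
```

```text
tcp in cradle [ 0.2  4.2 11.8] F cradle [-1.4  0.   0.6] M [-0.12 -0.41 -0.2 ]
tcp in cradle [ 0.2  4.3 11.7] F cradle [-0.7 -1.4  6.7] M [-0.08 -0.21 -0.19]
```

```bash
python3 -m handwheel '[[[0,0,0,0,0,0,-0.1],[0,0,0,0,0,0,-0.1],[0,0,0,0,0,0,-0.1],[0,0,0,0,0,0,-0.1],[0,0,0,0,0,0,-0.1]]]'; python3 est.py 12|tail -1
python3 -m handwheel '[[[0,0,0,-0.01,0,0,-0.1],[0,0,0,-0.02,0,0,-0.1],[0,0,0,-0.03,0,0,-0.1],[0,0,0,-0.04,0,0,-0.1],[0,0,0,-0.04,0,0,-0.1]]]'
python3 -m handwheel '[[[0,0,0,-0.04,0,0,-1],[0,0,0,0,-0.04,0,-1],[0,0,0,0,-0.04,0,-1],[0,0,0,0,-0.04,0,-1],[0,0,0,0,-0.045,0,-1]]]'
python3 -m handwheel '[[[0,0,0,0,0,0,-1],[0,0,0,0,0,0,-1],[0,0,0,0,0,0,-1]]]'
python3 est.py 12
python3 - <<'E'
from h import *
r,o=cradle(558.6,-30.3,-.082)
L=[]
for n in("top","scene"):
    im=bot.grab_frame(n); cv2.imwrite(f"pics/{n}6.png",im)
    for q in("lamp_mid","switch_top","clip_far","clip_near","lamp_home"):
        print(n,q,[(round(m["conf"],2),np.round(np.array(m["at"])*[640,480],1).tolist()) for m in bot.mark_of(n,q)][:3])
    k=5
    x0,y0,w,h=(325,180,150,60) if n=="top" else(180,240,150,110)
    if n=="scene":k=4
    cr=cv2.resize(im[y0:y0+h,x0:x0+w],(w*k,h*k),interpolation=cv2.INTER_CUBIC)
    pr=lambda pts:proj(n,r.apply(np.array(pts,float))+o)
    def d(pts,col): cv2.polylines(cr,[((pr(pts)-[x0,y0]+.5)*k).astype(int)],True,col,1)
    for v in(0,40): d([(-32+v,153,40.5),(-32+v,177,40.5),(-18+v,177,40.5),(-18+v,153,40.5)],(0,255,255))
    d([(0,-75,24),(0,75,24)],(0,0,255)); d([(-32,153,10),(-32,177,10),(-18,177,10),(-18,153,10)],(0,255,0))
    L.append(cv2.resize(cr,(750,h*750//w)) if n=="top" else cr)
    print(n,"pred home",pr((0,0,24)),"sw",pr((-25,165,40.5)))
cv2.imwrite("pics/c6a.png",L[0]); cv2.imwrite("pics/c6b.png",L[1])
b=np.zeros((440,750,3),np.uint8)
b[:,:600]=L[1]; v=np.vstack([L[0],b]); cv2.imwrite("pics/c6.png",cv2.resize(v,None,fx=.8,fy=.8)); print(v.shape)
E
```

```text
clock: 15.8
eef_pos: [563.7, -34.9, 53.5]
tcp_rot: [3.141, 0.955, 3.059]
force: [0.9, -0.4, -0.2]
width: 38.4
tcp in cradle [ 0.4  4.1 10.1] F cradle [-0.9  0.3  0.4] M [-0.01 -0.27 -0.  ]
clock: 16.3
eef_pos: [645.2, -41.6, 169.9]
tcp_rot: [3.142, 0.955, 3.059]
force: [0.8, -0.5, -0.6]
width: 38.3
clock: 16.8
eef_pos: [654.1, -208.8, 201.6]
tcp_rot: [3.141, 0.956, 3.06]
force: [1.0, -0.5, -0.4]
width: 0.2
clock: 17.1
eef_pos: [654.3, -206.8, 201.1]
tcp_rot: [3.141, 0.956, 3.06]
force: [-0.1, 0.1, -0.3]
width: 0.0
tcp [ 654.3 -206.8  201.1] j [-0.4   1.03  0.53 -0.22  2.16 -0.39] F [-0.1  0.1 -0.3] w 0.0 t 17.1
shift [0.1789 0.168  0.0004]
turn [ 0.05 -0.23  0.  ] shift after [ 0.1789  0.168  -0.0005]
turn [-179.95   -0.     -0.37] shift after [ 0.1789 -0.168   0.0005]
tcp in cradle [ -0.5 168.  190.9] F cradle [-0.  -0.1 -0.3] M [-0.01 -0.31 -0.01]
top lamp_mid [(0.96, [182.9, 346.8]), (0.91, [383.7, 220.4]), (0.68, [169.0, 220.2])]
top switch_top []
top clip_far [(0.8, [362.0, 213.1])]
top clip_near [(0.61, [403.0, 222.5])]
top lamp_home [(0.74, [384.5, 219.9]), (0.49, [382.9, 224.1])]
top pred home [383.45360203 220.73594646] sw [451.48973255 214.81345671]
scene lamp_mid [(0.89, [279.5, 282.1]), (0.74, [360.8, 150.3]), (0.59, [441.8, 211.6])]
scene switch_top [(0.52, [281.5, 281.7]), (0.41, [277.4, 259.3])]
scene clip_far [(0.74, [300.4, 276.7])]
scene clip_near [(0.91, [262.2, 289.9]), (0.15, [243.1, 392.8])]
scene lamp_home [(0.69, [280.0, 280.2])]
scene pred home [279.65438802 282.56154097] sw [223.19271573 319.39640836]
(740, 750, 3)
```

View pics/c6.png

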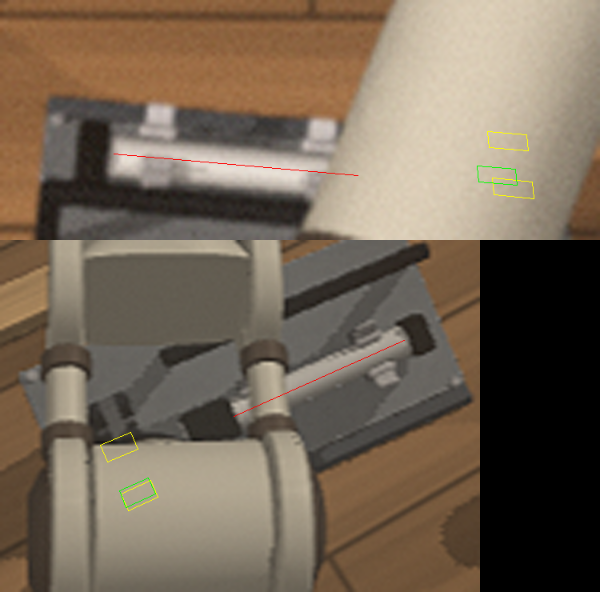

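```bash
python3 -m handwheel '[[[0,0,0,0,0.003,0.034,-1],[0,0,0,0,0,0.035,-1],[0,0,0,0.04,0,0,-1],[0,0,0,0.04,0,0,-1],[0,0,0,0.03,0,0,-1]]]' >/dev/null
python3 -m handwheel '[[[0,0,0,0.025,0,0,-1],[0,0,0,0.02,0,0,-1],[0,0,0,0.01,0,0,-1],[0,0,0,0,0,0,-1],[0,0,0,0,0,0,-1]]]'
python3 est.py 12 | tail -1
```

```text
clock: 18.7
eef_pos: [611.8, -200.6, 32.3]
tcp_rot: [-3.138, 0.964, 3.064]
force: [-0.2, 0.1, 1.0]
width: -0.1
tcp in cradle [-62.1 165.4  28. ] F cradle [ 0.7 -0.   0.7] M [-0.03 -0.33 -0.01]
```

```bash
python3 -m handwheel '[[[0,0,0,0.004,0,0,-1],[0,0,0,0.004,0,0,-1],[0,0,0,0,0,-0.005,-1],[0,0,0,0,0,-0.005,-1],[0,0,0,0,0,0,-1]]]' >/dev/null;python3 est.py 12 | tail -1
python3 -m handwheel '[[[0,0,0,0,0,-0.005,-1],[0,0,0,0,0,-0.005,-1],[0,0,0,0,0,-0.005,-1],[0,0,0,0,0,0,-1],[0,0,0,0,0,0,-1]]]' >/dev/null;python3 est.py 12 | tail -1
python3 -m handwheel '[[[0,0,0,0,0,-0.005,-1],[0,0,0,0,0,-0.005,-1],[0,0,0,0,0,-0.005,-1],[0,0,0,0,0,0,-1],[0,0,0,0,0,0,-1]]]' >/dev/null;python3 est.py 12 | tail -1
```

```text
tcp in cradle [-51.4 165.4  19.6] F cradle [ 0.1 -0.1  0.6] M [-0.06 -0.3  -0.04]
tcp in cradle [-36.8 165.2  18.9] F cradle [ 0.2 -0.4 -1.1] M [ 0.05 -0.26 -0.01]
tcp in cradle [-21.4 165.2  18.8] F cradle [-0.1  0.2 -0.5] M [-0.03 -0.27  0.01]
```

```bash
python3 -m handwheel '[[[0,0,0,0,0,-0.004,-1],[0,0,0,0,0,-0.004,-1],[0,0,0,0,0,0,-1],[0,0,0,0,0,0,-1]]]' >/dev/null;python3 est.py 12 | tail -1
python3 -m handwheel '[[[0,0,0,0,0,-0.003,-1],[0,0,0,0,0,-0.002,-1],[0,0,0,0,0,0,-1],[0,0,0,0,0,0,-1]]]' >/dev/null;python3 est.py 12 | tail -1
python3 -m handwheel '[[[0,0,0,0,0,-0.003,-1],[0,0,0,0,0,0,-1],[0,0,0,0,0,0,-1]]]' >/dev/null;python3 est.py 12 | tail -1
```

```text
tcp in cradle [-13.6 165.2  18.7] F cradle [-0.3 -0.   0.6] M [-0.01 -0.35 -0.05]
tcp in cradle [ -8.8 165.2  18.7] F cradle [-1.9  0.4 -0.6] M [-0.07 -0.49  0.  ]
tcp in cradle [ -5.8 165.2  18.7] F cradle [-0.6 -1.2  0.2] M [-0.05 -0.5  -0.05]
```

```bash
python3 -m handwheel '[[[0,0,0,0,0,-0.003,-1],[0,0,0,0,0,0,-1],[0,0,0,0,0,0,-1]]]' >/dev/null;python3 est.py 12 | tail -1
python3 -m handwheel '[[[0,0,0,0,0,-0.003,-1],[0,0,0,0,0,0,-1],[0,0,0,0,0,0,-1]]]' >/dev/null;python3 est.py 12 | tail -1
python3 - <<'E'
from h import *
im=bot.grab_frame("scene"); cv2.imwrite("pics/s7.png",im)
im2=bot.grab_frame("top")
cv2.imwrite("pics/c7.png",np.hstack([cv2.resize(im[240:350,180:290],(400,400),interpolation=cv2.INTER_CUBIC),cv2.resize(im2[180:280,390:490],(400,400),interpolation=cv2.INTER_CUBIC)]))
E
```

```text
tcp in cradle [ -4.7 165.2  18.7] F cradle [-11.2  -0.1  -0.5] M [-0.14 -1.82 -0.01]
tcp in cradle [ -4.3 165.1  18.9] F cradle [-22.    0.3  -1.4] M [-0.39 -3.65  0.05]
```

View pics/c7.png

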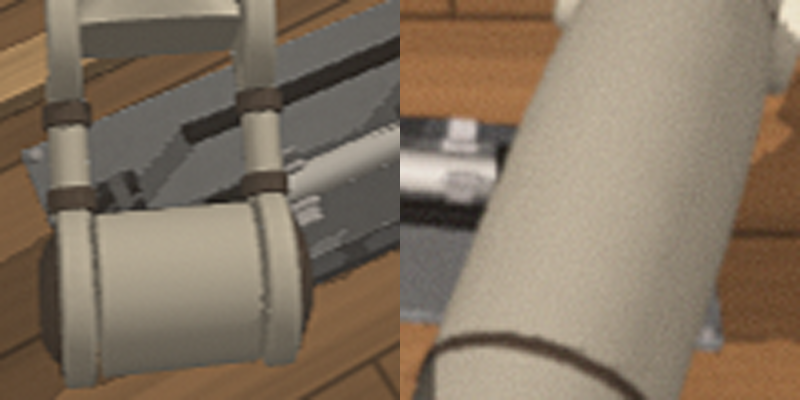

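```bash
python3 -m handwheel '[[[0,0,0,0,0,0.01,-1],[0,0,0,0,0,0.015,-1],[0,0,0,-0.03,0,0,-1],[0,0,0,-0.04,0,0,-1],[0,0,0,-0.04,0,0,-1]]]'>/dev/null
python3 -m handwheel '[[[0,0,0,-0.04,0,0,-1],[0,0,0,0,-0.04,0,-1],[0,0,0,0,-0.045,0,-1],[0,0,0,0,-0.045,0,-1],[0,0,0,0,-0.045,0,-1]]]'>/dev/null
python3 -m handwheel '[[[0,0,0,0,-0.04,-0.02,-1],[0,0,0,0,-0.04,-0.03,-1],[0,0,0,0,0,-0.03,-1],[0,0,0,0,0,0,-1],[0,0,0,0,0,0,-1]]]'
python3 - <<'E'
from h import *
r,o=cradle(558.6,-30.3,-.082); L=[]
for n in("top","scene"):
    im=bot.grab_frame(n)
    for q in("lamp_mid","switch_top","glue","offcut","pack"):
        print(n,q,[(round(m["conf"],2),np.round(np.array(m["at"])*[640,480],1).tolist()) for m in bot.mark_of(n,q)][:3])
    k=4
    x0,y0,w,h=(325,190,150,85) if n=="top" else(180,225,150,120)
    cr=cv2.resize(im[y0:y0+h,x0:x0+w],(w*k,h*k),interpolation=cv2.INTER_CUBIC)
    def d(pts,col): cv2.polylines(cr,[((proj(n,r.apply(np.array(pts,float))+o)-[x0,y0]+.5)*k).astype(int)],True,col,1)
    d([(8,153,40.5),(8,177,40.5),(22,177,40.5),(22,153,40.5)],(0,255,255))
    d([(0,-75,24),(0,75,24)],(0,0,255)); L.append(cr)
cv2.imwrite("pics/c8.png",cv2.resize(np.vstack(L),None,fx=.7,fy=.7))
E
```

```text
clock: 23.5
eef_pos: [564.4, -447.7, 214.2]
tcp_rot: [-3.135, 0.968, 3.067]
force: [0.0, 0.3, -0.4]
width: 0.1
top lamp_mid [(0.88, [380.4, 219.9]), (0.81, [169.0, 219.6]), (0.63, [185.1, 348.7])]
top switch_top [(0.4, [454.5, 226.8])]
top glue [(0.62, [302.3, 165.1]), (0.15, [405.7, 221.3])]
top offcut []
top pack [(0.63, [457.9, 156.0])]
scene lamp_mid [(0.96, [281.7, 280.3]), (0.81, [441.5, 211.0]), (0.57, [362.2, 149.1])]
scene switch_top [(0.44, [216.0, 300.7])]
scene glue [(0.58, [372.2, 300.1])]
scene offcut [(0.61, [185.5, 260.6]), (0.25, [243.8, 297.5])]
scene pack [(0.59, [243.2, 393.1])]
```

View pics/c8.png

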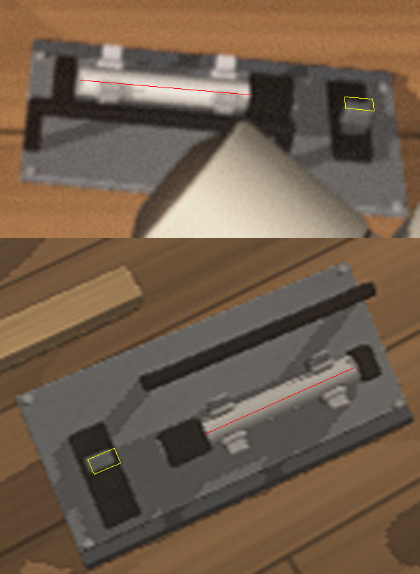

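```bash
python3 -c "
from bench import bot
print(bot.finish_job(), bot.get_state()['clock'])"
```

```text
the job is handed in; nothing more can be done
the job is handed in; nothing more can be done
```

The lamp is snapped home in both clips with its head towards the switch, and the switch is fully up the slope. The job is handed in; it gave no verdict.

- **Choice of lamp:** I took the 210 mm aluminium one and left the longer (about 290 mm) aluminium one and the brown one alone.
- **Snap-in:** I pressed it in square to the panel. The resistance peaked at about 10 N near 41 mm and then pulled the lamp inwards. It stopped hard at the saddle height; I stopped at about 7 N and let go.
- **Switch:** I pushed it up with the shut fingers until it hit its end stop, at about 22 N, then backed well clear.

**Last checks:**
- In the scene camera picture, both the lamp and the switch sit where the rack model says they should. The networks' lamp position agrees within about 3 px in both cameras.
- In the top view the switch's marked position runs about 2–3 px off the drawn outline. I put this down to seeing the block's side face, and the end stop and the scene view both support fully up.
- Glue and pack show no movement beyond detection noise. The offcut was missed in the last top picture, but is within 4 px of its starting place in the scene picture.
- At hand-in the measured force was about zero, and the robot was touching nothing.

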